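Shut the board-test jig and hold it down

ROBOT

A 7-joint arm with a two-finger parallel gripper is mounted at the origin on the work surface. World frame = base frame: x ahead of the robot, y to its left, z up, the work surface at z = 0. Lengths are in mm, angles in rad, forces in N, time in s.
With the tool pointing down it reaches from about 400 to 875 mm from the base axis. Payload 4.4 kg.
Tool frame: the origin (TCP) lies midway between the tips of the shut fingers; the grasp point (between the pads) lies behind it (ctrl.grip_point_offset is the x of the grasp point in the tool frame, in mm); x points along the fingers, z is the direction in which the jaws open and shut, and the axes are right-handed (so a half turn about x gives the same grasp; the last joint's range is limited). The gripper opens to 85 mm and grips with 20 to 120 N. Pads are 22 mm wide; open, the fingers measure 114 mm over their backs; the gripper's body (76 mm by 85 mm) begins 54 mm behind the grasp point. The pads swing forward as they close: fully open they stand 13 mm farther back than shut.
Start: joints at [-1.224, 0.628, 0.038, 1.517, -0.027, 0.996, -0.02], TCP at [260.743, 595.425, 231.313] pointing down, gripper open.
Joint ranges: [-3.06, 3.06], [-0.37, 2.12], [-1.25, 1.32], [0.18, 2.47], [-1.1, 4.24], [0.23, 1.98], [-2.94, 2.94]. Speed limits (rad/s): [2.57, 2.57, 3.14, 3.14, 3.14, 3.14, 3.14].

INTERFACE

Orientations are given as [roll, pitch, yaw] about the fixed x, y, z axes, in that order (R = Rz(yaw) Ry(pitch) Rx(roll)).
In Python, from cell import status, eyes, ctrl gives the robot as it stands. The module is installed in compiled form; this text tells all that it offers.
- The arm moves only by the tool apply_moves, never from a script. Its argument "targets" is a list of rows, each a list of 3 entries, a list of its own where there are three numbers: the shift along the tool's x, y, z in mm, then the turn about the tool's x in degrees, then the finger opening in mm, from 0 to 85.4. In form: [[[dx, dy, dz], roll, claw], ...]. A call has 1 to 10 rows; each row shifts and turns the pose as measured when the row begins, along the tool's axes as they then stand; what a row does not reach is not made up. A row lasts 1/8 s, in which the tool goes at most 62.5 mm and 10.7 degrees, less where a joint would pass 70% of its speed; a pose out of reach is approached as far as the arm can. A call is refused whole if a number of a shift passes 62.5 or a number of a turn 10.7, either way. A call with a gripper value outside its range is refused whole. The fingers move at their own pace and stop on an object; the grip force is fixed at half the most. Time passes only in rows, so rows that do not move let the fingers close. It gives the time, the measured TCP pose, the force and the opening at its end, in the units of the state.
- status.read_state(): the state, without advancing time (a new reading comes with each control period).
- eyes.get_image(name): name is "side" or "top" or "wrist"; returns (picture, depth): 480x640x3 uint8, blue, green, red; 480x640 float32, mm along the optical axis (not along the pixel's ray), 0 where there is no reading.
- eyes.camera_params(name): a dict with "fx", "fy", "cx", "cy" (pixels), "R" (3x3) and "t" (3): a world point X has camera coordinates R X + t. Camera axes: x right, y down, z forward; pixel columns grow to the right and rows downward; lengths in mm; the calibration is good to about 2 mm. A picture is of the moment at which its call begins: read the wrist's pose just before it. camera_params takes no time and is no camera call; for the wrist camera it gives the pose at the moment of the call.
- ctrl.finish_job(): hands the job in, once; it reports no verdict.
The state is a dict: "clock": time; "qpos": joint angles; "qd": joint speeds; "tau": joint torques, N m; "eef_pos": TCP position; "tool_rot": TCP orientation; "force": force on the tool from outside, world axes, zero at the start; "torque": the same for the moment, N m; "width": finger opening in mm.
Only numpy, scipy, OpenCV 4.12 (cv2) and the standard library are available. Lean on these libraries where they do the work, as an engineer would, in place of code of your own. Each camera call takes 0.05 s, during which the arm holds its last target.

TASK

A circuit board lies ready in the pulled-out tray of the test jig. With the fingertips only, push the tray fully home into the jig, then push the sprung lid all the way down over the board and finish while still holding it pressed shut (it springs up again if let go). Do not touch the board, which stays lying in its tray, and leave the other things on the bench where they are.

Things in the scene. Friction and masses are not known exactly. Their poses are not given: they have to be found in the camera images.
- jig: fixed blue plastic test jig, 170 x 170 mm, side walls 55 mm high; origin at the centre of its underside on the bench; its x axis points from the tray side (front) to the hinge side (back), y to its left seen from the front, z up
- tray (a joint): how far the blue tray is pulled out of the jig, m: 0 is fully home (hard stop), at most 0.085; it slides along the jig's x axis, pulled out towards -x, and stays where it is left (friction about 2.5 N)
- tray_front (a point): centre of the outer face of the tray's upright front plate, 29 mm above the bench, moving with the tray; the plate is 124 mm wide (along the jig's y), 15 mm thick, from 6 to 52 mm above the bench; fully home this face is 100 mm in front (-x) of the jig's origin. Pushed along the jig's +x; the board's nest lies behind it
- lid (a joint): angle of the lid about its hinge, rad: 0 is shut (level, hard stop), 0.95 is fully open, where a spring keeps it; the spring takes about 6 N downward at the pad when shut, less when open
- lid_hinge (a point): centre of the hinge line, which runs along the jig's y at its back, 80 mm behind (+x of) the jig's origin and 62 mm above the bench
- lid_pad (a point): centre of the outer face of the lid's rubber press pad (30 x 80 mm), moving with the lid; 140 mm from the hinge line, 8 mm above the lid's mid-plane. Lid: aluminium frame with clear window, 160 mm from hinge to free edge, 140 wide, 10 thick. Open, the free edge is up and the outer face looks up and back; shut, the pad faces up, 60 mm in front of the jig's origin, 70 mm above the bench
- board_mid (a point): centre of the green circuit board, 92 x 88 x 4 mm with parts up to 12 mm high, lying unfastened in the nest on four upright steel locating pins; it rides along with the tray
- screwdriver: bystander: screwdriver lying to the left of the jig, 170 mm long
- jar: bystander: small closed jar standing to the right front of the jig, 48 mm across, 50 mm high; origin under its centre
- meter: bystander: grey hand multimeter lying to the right of the jig, 150 x 75 x 39 mm; origin under its centre
- board (a joint): how far the board has been lifted up its locating pins, m: 0 is lying on the nest floor

How it is judged (in metres and radians):
On the way, in this order (a step that is already met when the one before it is completed fails the run):
1. the tray is pushed fully home while the lid is still up (value of joint tray below 0.004 m and value of joint lid above 0.4 rad), for 0.2 s.
2. the lid is pushed fully down over the board (value of joint lid below 0.035 rad and value of joint tray below 0.004 m), for 0.2 s.
At the end, for the whole second after the job is handed in: the tray within 4 mm of fully home, the lid within 0.035 rad of shut and pressed by the fingers with more than 2 N, the board lying flat in its nest (all of step 2 and contact force between the fingers and lid above 2 N and value of joint board below 0.003 m); the arm keeps its last pose, push and grip.
It fails at once if the lid is brought down before the tray is home (value of joint lid below 0.3 rad and value of joint tray above 0.006 m).
It fails at once if the board is touched by the fingers (contact force between the fingers and board above 0.5 N).
It fails at once if the board is lifted in its nest (value of joint board above 0.006 m).
It fails at once if a bystander is moved by more than 25 mm (distance of any of screwdriver, jar, meter from where it was at the start of the episode above 0.025 m).
It fails at once if the jar is tipped over (angle between jar's own z axis and vertical above 0.6 rad).
It also fails if it takes over 42 s, if anything falls off the work surface, if the arm or the gripper's body presses on something with over 40 N, if the wrist force passes 120 N, or if a joint passes its speed limit or range.

## Working session

There is one attempt and no reset: what is moved stays moved. The work goes in short steps, Python scripts to look and compute and a tool call to move; the robot and the scene stay as the last step left them, time stands still between calls to the robot, and variables do not carry over. Pictures are saved under pics/ and viewed, and the job is handed in when it is done.

Besides the shell and the picture viewer there is one more tool, called as name(argument=value, ...) on one line, values as JSON. apply_moves: Moves the arm, as the interface text tells. Its arguments: {"type":"object","properties":{"targets":{"type":"array"}},"required":["targets"]}

```bash
mkdir -p pics
python3 - <<'E'
from cell import status, eyes, ctrl
import cv2,numpy as np
s=status.read_state(); print(s, ctrl.grip_point_offset)
for n in ["side","top"]:
    p,d=eyes.get_image(n); cv2.imwrite(f"pics/{n}0.png",p); np.save(f"{n}0.npy",d)
    c=eyes.camera_params(n); print(n,c)
E
```

```text
{'clock': 0.0, 'qpos': array([-1.22379866,  0.62937128,  0.03839592,  1.51837084, -0.02701479,
        0.99634531, -0.02001353]), 'qd': array([-1.21014460e-03,  6.48646782e-04, -3.08969433e-04, -5.49113941e-05,
        5.01636187e-04,  9.51415903e-04,  1.24741568e-03]), 'tau': array([ 6.63465180e-04, -5.63405585e+01,  1.22617945e+00, -1.93450713e+01,
        1.09165601e-02,  1.06919889e-02,  1.36793659e-05]), 'eef_pos': array([260.44869159, 594.83284454, 230.37106521]), 'tool_rot': array([ 3.13574887,  1.56881772, -1.98942219]), 'force': array([0.40299836, 0.08049458, 0.72555227]), 'torque': array([-0.03250107, -0.00070452,  0.02734269]), 'width': 85.42393688038915} -18.700000000000003
side {'fx': 480.5598132130256, 'fy': 480.5598132130256, 'cx': 314.60858164032476, 'cy': 245.09280316920874, 'R': array([[ 0.72148323, -0.69240154, -0.00648441],
       [-0.48763519, -0.50142328, -0.71469337],
       [ 0.49160336,  0.51880131, -0.69940785]]), 't': array([-414.2445618 ,  344.37665476,  531.2465194 ])}
top {'fx': 617.3980628951318, 'fy': 617.3980628951318, 'cx': 317.6066735631193, 'cy': 249.42582474698398, 'R': array([[-0.01398359, -0.99968667,  0.02076116],
       [-0.98543215,  0.01025869, -0.16975937],
       [ 0.1694932 , -0.02283256, -0.98526683]]), 't': array([  32.1589958 ,  562.81597738, 1069.53359938])}
```

View pics/side0.png

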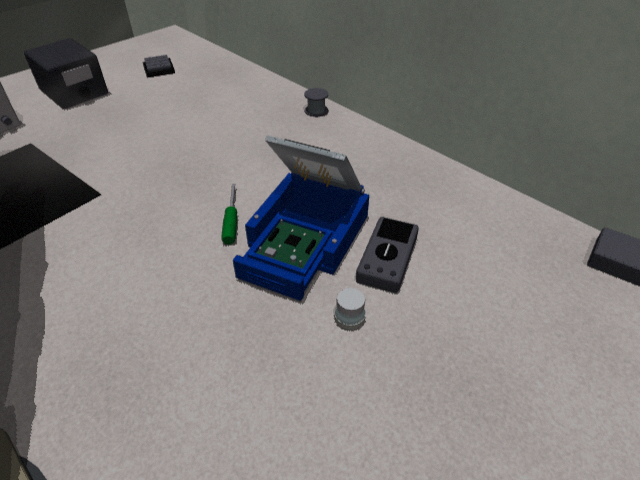

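View pics/top0.png

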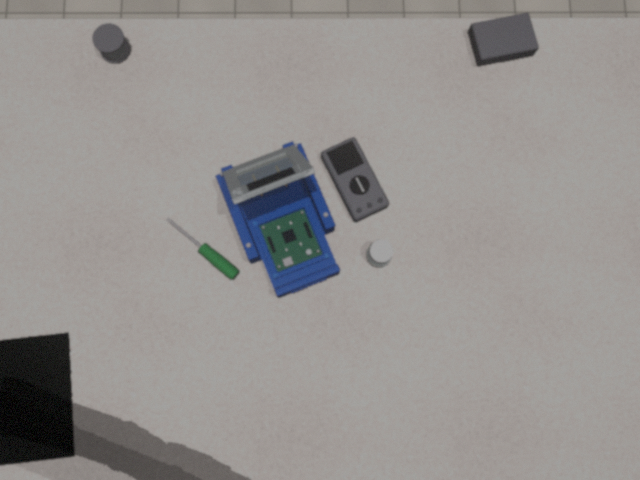

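The top view shows the jig around (278,215), the tray front edge from (276,294) to (338,270), the lid open near (270,170), the jar at (380,252), the meter at (355,180) and the screwdriver at (205,250). I'll measure next.

```bash
cat > h.py <<'E'
import cv2,numpy as np
from cell import status, eyes, ctrl
def pix2plane(c,u,v,z):
    R=np.array(c['R']);t=np.array(c['t']); o=-R.T@t
    d=R.T@np.array([(u-c['cx'])/c['fx'],(v-c['cy'])/c['fy'],1.]); return o+d*(z-o[2])/d[2]
def cloud(c,d):
    v,u=np.mgrid[0:480,0:640]; P=np.stack([(u-c['cx'])/c['fx']*d,(v-c['cy'])/c['fy']*d,d],-1)
    return (P-np.array(c['t']))@np.array(c['R'])
E
python3 - <<'E'
from h import *
for n,(a,b,w,h) in {"side":(210,120,220,220),"top":(160,130,240,180)}.items():
    p=cv2.imread(f"pics/{n}0.png"); d=np.load(f"{n}0.npy"); c=eyes.camera_params(n)
    cv2.imwrite(f"pics/{n}0z.png",cv2.resize(p[b:b+h,a:a+w],None,fx=3.3 if n=="top" else 2.7,fy=3.3 if n=="top" else 2.7,interpolation=cv2.INTER_CUBIC))
    P=cloud(c,d)
    hsv=cv2.cvtColor(p,cv2.COLOR_BGR2HSV)
    m=(cv2.inRange(hsv,(110,120,40),(130,255,255))>0)
    m[:b]=0;m[b+h:]=0;m[:,:a]=0;m[:,a+w:]=0
    m&=d>0
    Q=P[m]; print(n,len(Q),Q.min(0),Q.max(0))
    # wall tops / tray plate top
    print(np.histogram(Q[:,2],bins=np.arange(-10,80,5)))
    T=Q[(Q[:,2]>47)&(Q[:,2]<60)]
    r=cv2.minAreaRect(T[:,:2].astype(np.float32)); print("rect tops",r, cv2.boxPoints(r))
    if n=="top":
        cnts,_=cv2.findContours(m.astype(np.uint8),0,1); k=max(cnts,key=cv2.contourArea)
        ap=cv2.approxPolyDP(k,3,True)[:,0]
        for q in ap: print(q,d[q[1],q[0]],P[q[1],q[0]].round(1),pix2plane(c,*q,53).round(1))
    # green board
    g=(cv2.inRange(hsv,(45,80,40),(90,255,255))>0)&m*0 if 0 else (cv2.inRange(hsv,(45,80,40),(90,255,255))>0)
    nn,lab,st,ce=cv2.connectedComponentsWithStats(g.astype(np.uint8))
    for i in range(1,nn):
        if st[i,4]>150:
            G=P[(lab==i)&(d>0)]; print("green",ce[i],st[i,4],np.median(G,0),cv2.minAreaRect(G[:,:2].astype(np.float32)))
E
```

```text
side 7209 [481.60923555 -16.82466285  -1.59967963] [764.37787553 208.33404871  71.69723937]
(array([   0,    1,   23,   67,  836,  621,  275,  704,  600, 1168,  313,
        389, 1637,  476,   50,   46,    3]), array([-10,  -5,   0,   5,  10,  15,  20,  25,  30,  35,  40,  45,  50,
        55,  60,  65,  70,  75]))
rect tops ((618.769287109375, 85.72279357910156), (250.22769165039062, 171.7930908203125), 21.242639541625977) [[471.0345   120.45201 ]
 [533.27826  -39.66849 ]
 [766.5041    50.993576]
 [704.2603   211.11407 ]]
green [229.09832134 223.68105516] 417 [547.76109485 199.70893926  22.80490117] ((560.3526611328125, 217.22178649902344), (114.12108612060547, 24.1397705078125), 49.682350158691406)
green [291.64518634 243.50388199] 1288 [586.28689295  69.56001551  33.54017002] ((588.4989624023438, 75.51655578613281), (92.92863464355469, 89.9881591796875), 22.083324432373047)
top 5102 [481.02104801 -10.95896312   7.81281655] [758.63668417 207.48090366  72.62800629]
(array([   0,    0,    0,   28,  655,  356,   42,  900,  604,  625,  102,
        255, 1103,  397,    9,   19,    7]), 
[... 1165 characters left out ...]
 [693.8  46.7  52.7] [693.7  46.7  53. ]
[308 190] 1146.7839 [677.2  41.3  37.1] [672.9  41.5  53. ]
[297 181] 1172.9578 [701.2  61.8  14.2] [690.1  61.4  53. ]
[244 205] 1160.1501 [654.6 161.7  16.9] [645.7 158.2  53. ]
[232 204] 1121.1432 [647.3 179.8  54.8] [647.7 180.   53. ]
[223 178] 1133.0758 [697.4 197.2  50.9] [696.8 196.9  53. ]
green [290.24572514 238.18492717] 1579 [586.09382597  71.80354257  33.18326124] ((584.9014892578125, 74.76663208007812), (90.50375366210938, 86.36832427978516), 21.254558563232422)
green [218.42038217 261.07006369] 471 [547.58226472 207.18691992  23.21346166] ((548.3419189453125, 208.19430541992188), (82.3219223022461, 20.690719604492188), 50.8653564453125)
```

```bash
ls pics
```

```text
side0.png
side0z.png
top0.png
top0z.png
```

View pics/top0z.png

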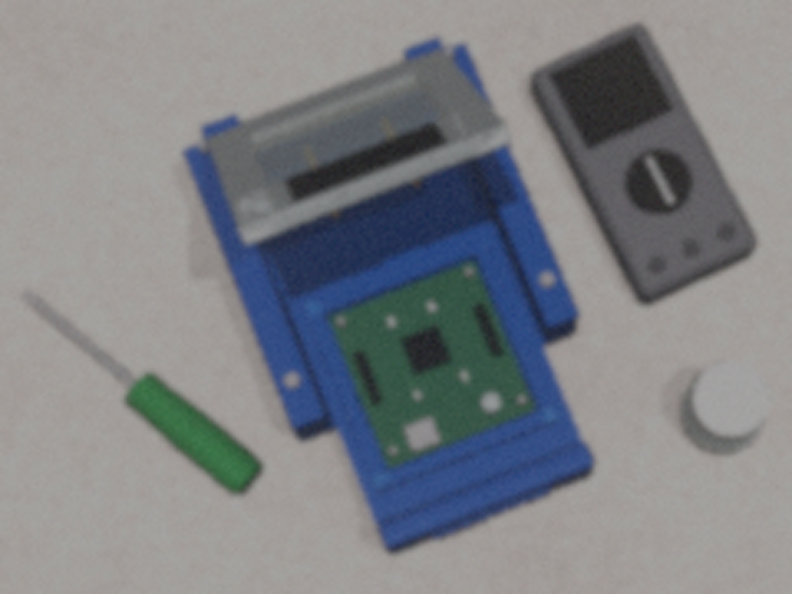

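View pics/side0z.png

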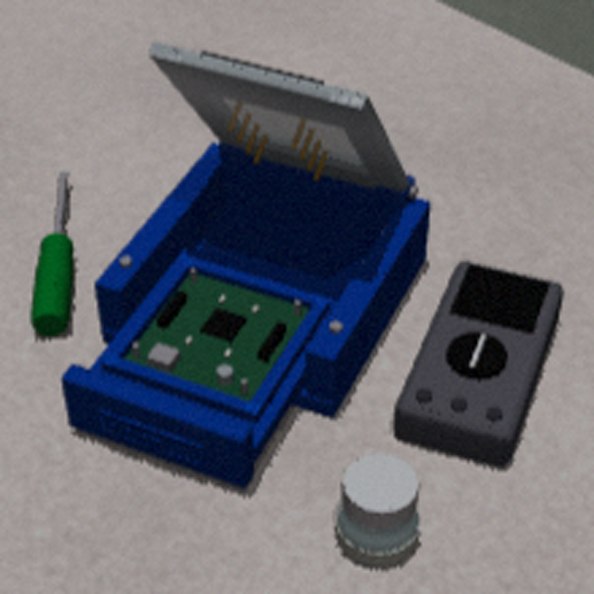

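```bash
cat >> h.py <<'E'
from scipy.spatial.transform import Rotation as Ro
YAW=np.deg2rad(21.7)
EX=np.array([np.cos(YAW),np.sin(YAW),0]);EY=np.array([-np.sin(YAW),np.cos(YAW),0]);EZ=np.array([0,0,1.])
J0=np.array([658.5,104,0.])
def jig(p): d=np.array(p)-J0; return np.array([d@EX,d@EY,d[2]])
def jw(x,y,z): return J0+EX*x+EY*y+EZ*z
def show(*targets):
    s=status.read_state(); R=Ro.from_euler('xyz',s['tool_rot']).as_matrix()
    print('t',round(s['clock'],2),'pos',s['eef_pos'].round(1),'jig',jig(s['eef_pos']).round(1),'F',s['force'].round(1),'w',round(s['width'],1))
    print(R.round(3)); 
    print('jaw axis in jig deg',np.rad2deg(np.arctan2(R[:,2]@EX,R[:,2]@EY)).round(1))
    for t in targets: print('tool shift to',np.round(t,1),(R.T@(t-s['eef_pos'])).round(1))
E
python3 - <<'E'
from h import *
show(jw(-200,0,150))
# refine yaw/centre from depth clouds
for n in ["side","top"]:
    p=cv2.imread(f"pics/{n}0.png"); d=np.load(f"{n}0.npy"); c=eyes.camera_params(n); P=cloud(c,d)
    hsv=cv2.cvtColor(p,cv2.COLOR_BGR2HSV); m=(cv2.inRange(hsv,(110,120,40),(130,255,255))>0)&(d>0)
    Q=P[m]; Q=np.c_[(Q-J0)@EX,(Q-J0)@EY,Q[:,2]]
    T=Q[(Q[:,2]>45)&(Q[:,2]<62)]
    for nm,k in {"traytop":T[T[:,0]<-110],"L":T[(T[:,1]>65)&(T[:,0]>-90)],"R":T[(T[:,1]<-65)&(T[:,0]>-90)]}.items():
        print(n,nm,len(k),np.percentile(k,[1,50,99],axis=0).round(1).tolist())
    # lid: non-blue points above 75 within jig footprint
    A=np.c_[(P.reshape(-1,3)-J0)@EX,(P.reshape(-1,3)-J0)@EY,P.reshape(-1,3)[:,2]]
    k=A[(abs(A[:,0])<100)&(abs(A[:,1])<85)&(A[:,2]>80)&(A[:,2]<230)]
    print('lid',len(k),np.percentile(k,[1,50,99],axis=0).round(1).tolist())
    for a,b in [((400,-700),(700,700))]: pass
    # bystanders
    k=A[(A[:,0]>-300)&(A[:,0]<100)&(A[:,1]<-90)&(A[:,1]>-250)&(A[:,2]>15)&(A[:,2]<80)]
    kj=k[k[:,0]<-95]; print('jar',np.percentile(kj,[1,50,99],axis=0).round(1).tolist())
E
```

```text
t 0.1 pos [260.5 594.9 230.5] jig [-188.3  603.3  230.5] F [-0.1  0.8 -0.2] w 85.3
[[-0.001 -0.916  0.401]
 [-0.002  0.401  0.916]
 [-1.    -0.    -0.002]]
jaw axis in jig deg 45.4
tool shift to [472.7  30.1 150. ] [  81.3 -420.9 -432.2]
side traytop 614 [[-168.6, -62.6, 45.3], [-162.7, -5.2, 50.9], [-152.9, 57.2, 53.4]]
side L 498 [[-88.1, 65.1, 46.4], [-15.8, 73.2, 54.5], [75.8, 82.2, 57.0]]
side R 803 [[-88.7, -87.9, 45.8], [-14.5, -79.2, 54.3], [76.8, -67.4, 59.0]]
lid 2423 [[-19.9, -72.7, 82.1], [3.3, -9.6, 154.1], [57.3, 65.4, 194.2]]
jar [[-185.3, -168.7, 15.7], [-171.9, -148.8, 48.2], [-143.2, -125.3, 51.7]]
top traytop 546 [[-168.8, -57.1, 45.4], [-161.7, 1.4, 50.9], [-153.9, 58.6, 55.5]]
top L 678 [[-88.4, 65.4, 48.9], [-19.2, 75.3, 54.2], [72.9, 82.6, 59.2]]
top R 507 [[-89.5, -82.6, 48.2], [-33.4, -74.0, 53.9], [72.4, -65.2, 58.6]]
lid 2666 [[-20.2, -68.4, 81.7], [16.6, 0.6, 149.9], [67.5, 68.3, 195.4]]
jar [[-185.1, -162.9, 16.4], [-164.8, -140.0, 48.3], [-142.5, -120.7, 53.7]]
```

apply_moves(targets=[[[0,0,0],-9,0],[[0,0,0],-9,0],[[0,0,0],-9,0],[[0,0,0],-9,0],[[0,0,0],-9,0]])

```text
clock: 0.72
eef_pos: [259.6, 593.1, 227.6]
tool_rot: [2.458, 1.563, -1.856]
force: [-0.8, 0.8, 0.1]
width: -0.4
```

```bash
sed -i 's/J0=np.array.*/J0=np.array([656.5,101.,0.])/' h.py; python3 -c "
from h import *
show(jw(-205,0,150))"
```

```text
t 0.72 pos [259.6 593.1 227.6] jig [-186.8  603.9  227.6] F [-0.8  0.8  0.1] w -0.4
[[-0.002 -0.922 -0.388]
 [-0.007 -0.388  0.922]
 [-1.     0.005 -0.006]]
jaw axis in jig deg -1.1
tool shift to [466.   25.2 150. ] [  81.4   29.6 -603. ]
```

apply_moves(targets=[[[0,2,-55],0,0],[[0,2,-55],0,0],[[0,2,-55],0,0],[[0,2,-55],0,0],[[0,2,-55],0,0],[[0,2,-55],0,0],[[0,2,-55],0,0],[[0,2,-55],0,0],[[0,2,-55],0,0],[[0,2,-50],0,0]])

```text
clock: 1.98
eef_pos: [457.2, 70.8, 227.0]
tool_rot: [2.124, 1.561, -2.181]
force: [0.5, 0.4, 0.5]
width: -0.1
```

```bash
python3 -c "
from h import *
show(jw(-205,0,30))"
```

```text
t 1.98 pos [457.2  70.8 227. ] jig [-196.4   45.6  227. ] F [0.5 0.4 0.5] w -0.1
[[-0.005 -0.918 -0.396]
 [-0.008 -0.396  0.918]
 [-1.     0.008 -0.005]]
jaw axis in jig deg -1.6
tool shift to [466.   25.2  30. ] [197.3   8.3 -44.4]
```

Fingers are on a path in front of the tray. I'll centre and descend to 30 mm.

apply_moves(targets=[[[0,8,-44],0,0],[[45,2,0],1,0],[[45,0,0],0,0],[[45,0,0],0,0],[[35,0,0],0,0],[[15,0,0],0,0],[[0,0,0],0,0]])

```text
clock: 2.85
eef_pos: [467.7, 16.5, 36.7]
tool_rot: [2.539, 1.561, -1.796]
force: [-0.2, -0.5, 0.2]
width: 0.0
```

```bash
python3 -c "
from h import *
show(jw(-178,0,28),jw(-111,0,28))
for n in ['side','wrist']:
    p,d=eyes.get_image(n); cv2.imwrite(f'pics/{n}1.png',p[100:340,150:470].repeat(2,0).repeat(2,1) if n=='side' else p)
"
```

```text
t 2.85 pos [467.7  16.5  36.7] jig [-206.6   -8.7   36.7] F [-0.2 -0.5  0.2] w 0.0
[[-0.002 -0.93  -0.368]
 [-0.01  -0.368  0.93 ]
 [-1.     0.006 -0.008]]
jaw axis in jig deg 0.1
tool shift to [491.1  35.2  28. ] [  8.4 -28.7   8.8]
tool shift to [553.4  60.   28. ] [  8.1 -95.7   8.9]
```

View pics/side1.png

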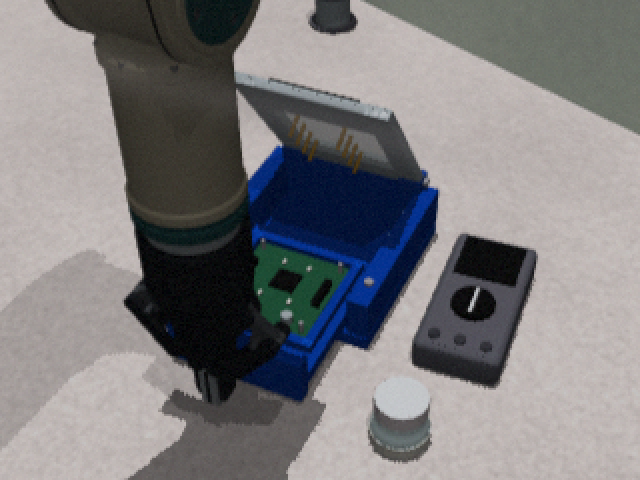

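View pics/wrist1.png

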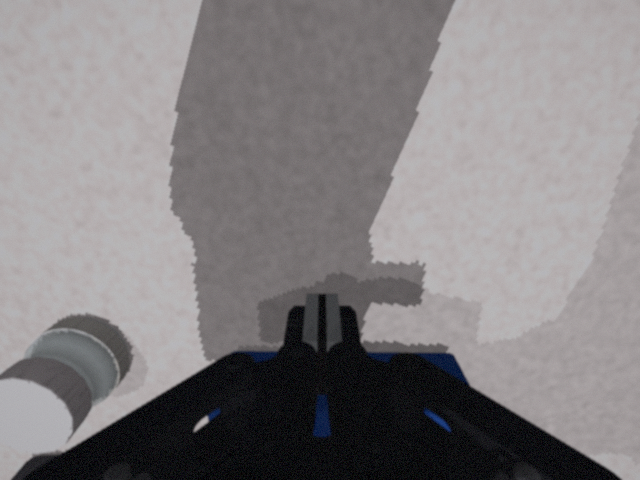

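The picture shows the shut fingertips (wrist view near (322,310)) standing in front of the plate (blue band at row 360), with the jar clear on the left. Now I push in.

apply_moves(targets=[[[5,-14,9],0,0],[[0,-10,2],0,0],[[0,-10,0],0,0],[[0,-10,0],0,0],[[0,-10,0],0,0],[[0,-10,0],0,0]])

```text
clock: 3.7
eef_pos: [526.2, 51.6, 34.4]
tool_rot: [2.611, 1.56, -1.725]
force: [-2.5, -0.8, 1.7]
width: 0.2
```

```bash
python3 -c "
from h import *
show(jw(-111,0,29))"
```

```text
t 3.7 pos [526.2  51.6  34.4] jig [-139.3    2.3   34.4] F [-2.5 -0.8  1.7] w 0.2
[[-0.002 -0.93  -0.367]
 [-0.011 -0.367  0.93 ]
 [-1.     0.006 -0.01 ]]
jaw axis in jig deg 0.1
tool shift to [553.4  60.   29. ] [  5.2 -28.4  -2.1]
```

Force about 2.6 N matches the tray friction, so the tray is sliding.

apply_moves(targets=[[[0,-8,-1],0,0],[[0,-8,0],0,0],[[0,-6,0],0,0],[[0,-5,0],0,0]])

```text
clock: 4.2
eef_pos: [552.4, 61.4, 34.2]
tool_rot: [2.388, 1.559, -1.948]
force: [-9.3, -2.8, 7.7]
width: 0.2
```

apply_moves(targets=[[[0,-4,0],0,0],[[0,-4,0],0,0],[[0,-4,0],0,0]])

```text
clock: 4.58
eef_pos: [552.1, 61.1, 33.2]
tool_rot: [1.792, 1.536, -2.546]
force: [-9.0, -2.6, 7.6]
width: 0.2
```

```bash
python3 -c "
from h import *
show(jw(-111,0,29))
p,d=eyes.get_image('side'); cv2.imwrite('pics/side2.png',p[100:340,150:470].repeat(2,0).repeat(2,1))"
```

```text
t 4.58 pos [552.1  61.1  33.2] jig [-111.8    1.5   33.2] F [-9.  -2.6  7.6] w 0.2
[[-0.029 -0.93  -0.366]
 [-0.019 -0.365  0.931]
 [-0.999  0.034 -0.008]]
jaw axis in jig deg 0.2
tool shift to [553.4  60.   29. ] [ 4.2 -0.9 -1.5]
```

View pics/side2.png

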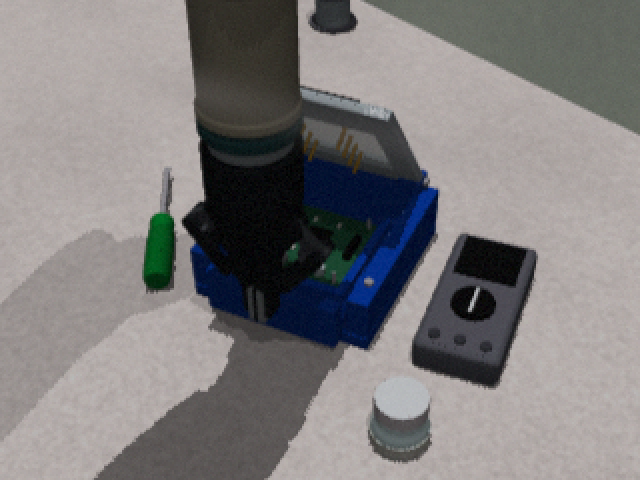

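The tray has stopped at jig x about -112, as expected for home with half a finger width, and force has risen to 9 N, which indicates the hard stop. I'll back off, rise and check.

apply_moves(targets=[[[0,15,0],0,0],[[0,30,0],0,0],[[-20,40,0],0,0],[[-50,0,0],0,0],[[-50,0,0],0,0],[[-50,0,0],0,0],[[-40,0,0],0,0],[[0,0,0],0,0]])

```text
clock: 5.62
eef_pos: [486.9, 35.3, 254.6]
tool_rot: [2.519, 1.556, -1.819]
force: [-0.2, -0.3, -0.9]
width: 0.0
```

Run:
```python
from h import *
show(jw(10,0,240))
for n in ['top','side']:
    c=eyes.camera_params(n)
    p,d=eyes.get_image(n); P=cloud(c,d)
    cv2.imwrite(f'pics/{n}3.png',p[100:340,150:470].repeat(2,0).repeat(2,1))
    hsv=cv2.cvtColor(p,cv2.COLOR_BGR2HSV); m=(cv2.inRange(hsv,(110,120,40),(130,255,255))>0)&(d>0)
    Q=P[m]; Q=np.c_[(Q-J0)@EX,(Q-J0)@EY,Q[:,2]]
    T=Q[(Q[:,2]>45)&(Q[:,2]<62)]
    for nm,k in {"tray":T[(T[:,0]<-80)&(abs(T[:,1])<55)],"L":T[(T[:,1]>67)&(T[:,0]>-95)],"R":T[(T[:,1]<-67)&(T[:,0]>-95)]}.items():
        if len(k): print(n,nm,len(k),np.percentile(k,[1,50,99],axis=0).round(1).tolist())
```

```text
t 5.62 pos [486.9  35.3 254.6] jig [-181.8    1.7  254.6] F [-0.2 -0.3 -0.9] w 0.0
[[-0.004 -0.931 -0.366]
 [-0.014 -0.366  0.931]
 [-1.     0.009 -0.012]]
jaw axis in jig deg 0.2
tool shift to [665.8 104.7 240. ] [  12.9 -192.    -0.7]
top tray 21 [[-101.1, 50.4, 46.7], [-93.3, 52.9, 51.2], [-87.4, 54.9, 55.7]]
top L 661 [[-84.9, 67.4, 49.1], [-16.9, 77.2, 54.2], [76.5, 84.3, 59.3]]
top R 58 [[5.2, -80.8, 49.0], [14.7, -76.9, 53.8], [78.0, -67.5, 59.2]]
side tray 472 [[-101.5, -53.9, 45.3], [-96.2, -1.9, 51.0], [-86.1, 53.8, 53.7]]
side L 502 [[-84.9, 67.2, 47.8], [-14.8, 75.5, 54.4], [77.8, 84.0, 56.9]]
side R 777 [[-85.9, -85.9, 45.4], [-10.5, -78.2, 54.4], [80.0, -67.3, 58.2]]
```

View pics/top3.png

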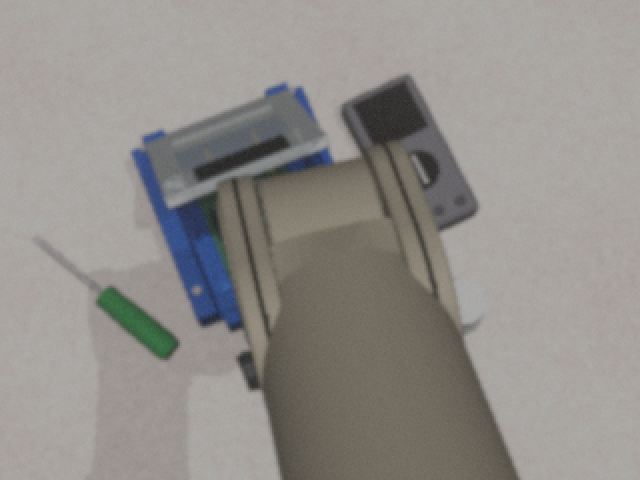

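View pics/side3.png

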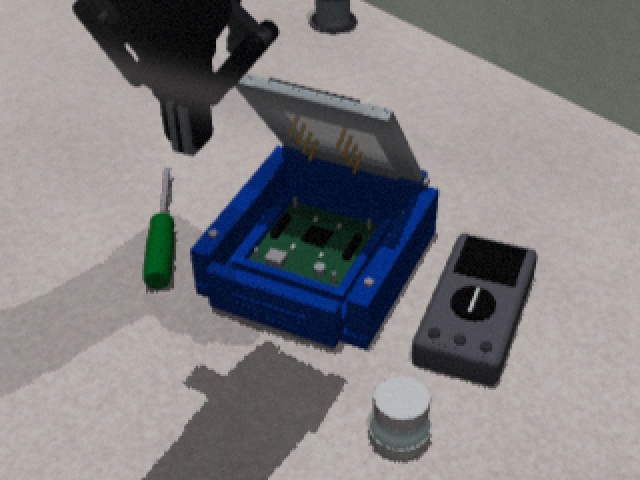

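The tray face sits at jig x -101, wall fronts at -85, so it is home. The lid is still up and the board flat. Next I go above the pad.

apply_moves(targets=[[[0,-45,0],0,0],[[0,-50,0],0,0],[[0,-50,0],0,0],[[0,-45,0],0,0],[[0,-5,0],0,0],[[25,0,0],0,0],[[15,0,0],0,0]])

```text
clock: 6.6
eef_pos: [665.2, 105.7, 193.2]
tool_rot: [1.818, 1.537, -2.521]
force: [-1.2, -0.2, -0.0]
width: -0.2
```

Run:
```python
from h import *
show(jw(12,0,188))
p,d=eyes.get_image('side'); cv2.imwrite('pics/side4.png',p[60:300,150:470].repeat(2,0).repeat(2,1))
```

```text
t 6.6 pos [665.2 105.7 193.2] jig [  9.8   1.2 193.2] F [-1.2 -0.2 -0. ] w -0.2
[[-0.027 -0.93  -0.365]
 [-0.02  -0.365  0.931]
 [-0.999  0.033 -0.008]]
jaw axis in jig deg 0.3
tool shift to [667.6 105.4 188. ] [ 5.1 -2.4 -1.1]
```

View pics/side4.png

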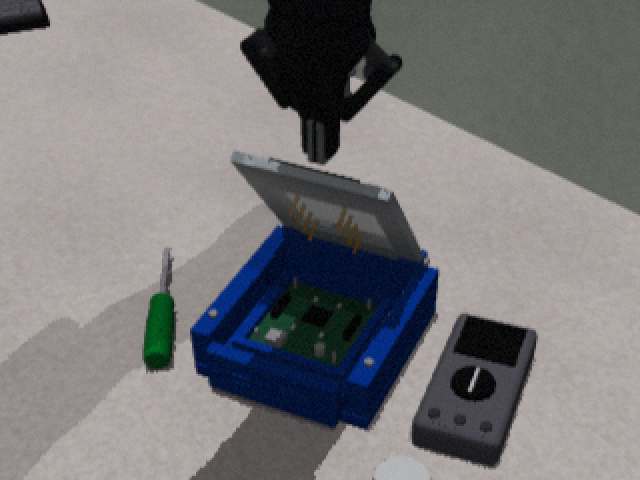

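The fingertips (318,155) sit just behind and above the lid's free edge (row ~170). I'll go down following the arc.

apply_moves(targets=[[[6,0,0],0,0],[[8,0,0],0,0],[[8,6,0],0,0]])

```text
clock: 7.02
eef_pos: [659.6, 102.9, 171.1]
tool_rot: [1.856, 1.54, -2.483]
force: [0.6, 0.7, 2.8]
width: 0.1
```

Run:
```python
from h import *
show(jw(-11,0,163),jw(-29,0,142))
p,d=eyes.get_image('side'); cv2.imwrite('pics/side5.png',p[60:300,150:470].repeat(2,0).repeat(2,1))
```

```text
t 7.03 pos [659.6 102.9 171.1] jig [  3.6   0.6 171.1] F [0.6 0.7 2.8] w 0.1
[[-0.024 -0.931 -0.365]
 [-0.019 -0.365  0.931]
 [-1.     0.029 -0.009]]
jaw axis in jig deg 0.3
tool shift to [646.3  96.9 163. ] [ 8.5 14.3 -0.6]
tool shift to [629.6  90.3 142. ] [30.  31.7 -0.5]
```

View pics/side5.png

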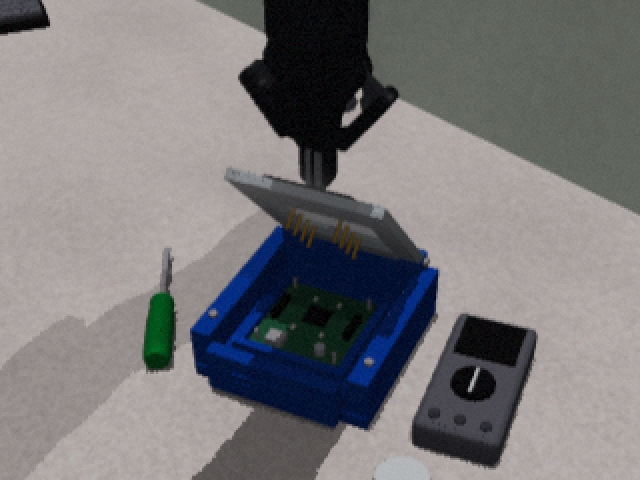

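apply_moves(targets=[[[8,8,0],0,0],[[8,8,0],0,0],[[8,8,0],0,0],[[8,7,0],0,0]])

```text
clock: 7.58
eef_pos: [630.1, 91.2, 139.1]
tool_rot: [1.948, 1.547, -2.391]
force: [4.3, 1.5, 1.6]
width: 0.0
```

Run:
```python
from h import *
show(jw(-45,0,117),jw(-54,0,91),jw(-58,0,70))
```

```text
t 7.58 pos [630.1  91.2 139.1] jig [-28.1   0.7 139.1] F [4.3 1.5 1.6] w 0.0
[[-0.018 -0.931 -0.365]
 [-0.016 -0.365  0.931]
 [-1.     0.022 -0.009]]
jaw axis in jig deg 0.3
tool shift to [614.7  84.4 117. ] [22.5 16.4 -0.6]
tool shift to [606.3  81.   91. ] [48.6 24.8 -0.4]
tool shift to [602.6  79.6  70. ] [69.7 28.3 -0.2]
```

apply_moves(targets=[[[9,6,0],0,0],[[9,5,0],0,0],[[9,4,0],0,0],[[9,4,0],0,0]])

```text
clock: 8.07
eef_pos: [612.8, 84.3, 102.2]
tool_rot: [2.06, 1.552, -2.278]
force: [5.8, 1.7, 3.8]
width: 0.1
```

Run:
```python
from h import *
show(jw(-54,0,91),jw(-58,0,70))
```

```text
t 8.07 pos [612.8  84.3 102.2] jig [-46.8   0.6 102.2] F [5.8 1.7 3.8] w 0.1
[[-0.012 -0.931 -0.366]
 [-0.015 -0.365  0.931]
 [-1.     0.017 -0.009]]
jaw axis in jig deg 0.3
tool shift to [606.3  81.   91. ] [11.4  7.  -0.6]
tool shift to [602.6  79.6  70. ] [32.4 10.6 -0.4]
```

apply_moves(targets=[[[8,4,0],0,0],[[8,3,0],0,0],[[8,2,0],0,0],[[6,1,0],0,0]])

```text
clock: 8.57
eef_pos: [603.8, 80.3, 71.3]
tool_rot: [2.169, 1.554, -2.169]
force: [3.2, 1.6, 6.3]
width: -0.2
```

apply_moves(targets=[[[5,0,0],0,0],[[4,0,0],0,0]])

```text
clock: 8.82
eef_pos: [603.7, 80.2, 68.1]
tool_rot: [2.23, 1.554, -2.109]
force: [-6.6, 1.5, 44.2]
width: 0.2
```

Run:
```python
from h import *
show(jw(-58,0,70))
```

```text
t 8.82 pos [603.7  80.2  68.1] jig [-56.8   0.2  68.1] F [-6.6  1.5 44.2] w 0.2
[[-0.009 -0.931 -0.365]
 [-0.015 -0.365  0.931]
 [-1.     0.013 -0.01 ]]
jaw axis in jig deg 0.3
tool shift to [602.6  79.6  70. ] [-1.8  1.3 -0.3]
```

The hard stop is reached at z 68 with 44 N. I'll ease off the push.

apply_moves(targets=[[[1.5,0,0],0,0],[[1.5,0,0],0,0]])

```text
clock: 9.07
eef_pos: [603.7, 80.3, 69.9]
tool_rot: [2.347, 1.555, -1.991]
force: [1.3, 1.4, 11.7]
width: 0.1
```

Run:
```python
from h import *
show()
p,d=eyes.get_image('side'); cv2.imwrite('pics/side6.png',p[60:300,150:470].repeat(2,0).repeat(2,1))
c=eyes.camera_params('side');P=cloud(c,d).reshape(-1,3)
A=np.c_[(P-J0)@EX,(P-J0)@EY,P[:,2]]
for s in (1,-1):
  for x0 in (-75,-40,0,40):
    k=A[(abs(A[:,0]-x0)<10)&(abs(s*A[:,1]-62)<6)&(A[:,2]>50)&(A[:,2]<120)]
    print(s,x0,len(k),np.median(k[:,2]).round(1) if len(k) else None)
show()
```

```text
t 9.07 pos [603.7  80.3  69.9] jig [-56.7   0.3  69.9] F [ 1.3  1.4 11.7] w 0.1
[[-0.007 -0.931 -0.365]
 [-0.015 -0.365  0.931]
 [-1.     0.012 -0.011]]
jaw axis in jig deg 0.3
1 -75 73 65.2
1 -40 53 66.0
1 0 0 None
1 40 0 None
-1 -75 81 65.8
-1 -40 55 66.4
-1 0 49 66.7
-1 40 45 66.7
t 9.12 pos [603.7  80.3  69.7] jig [-56.7   0.3  69.7] F [ 0.9  1.5 14.2] w -0.0
[[-0.007 -0.931 -0.365]
 [-0.015 -0.365  0.931]
 [-1.     0.012 -0.011]]
jaw axis in jig deg 0.3
```

View pics/side6.png

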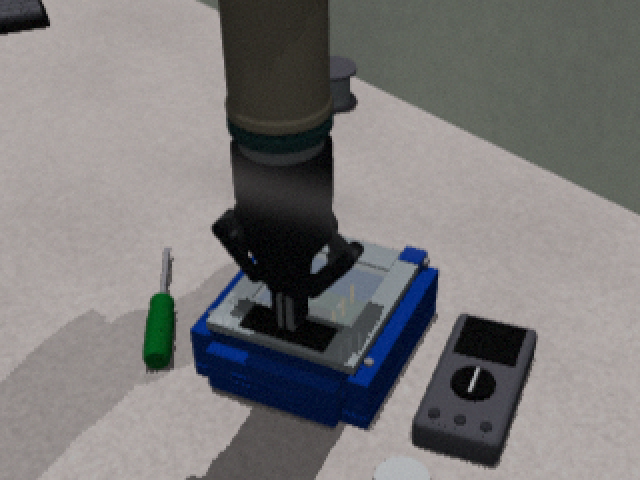

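The lid lies level (top face 65–67 mm, expected 67), with the fingers on the black pad at (290,325). I'll add a little more push for margin.

apply_moves(targets=[[[2.5,0,0],0,0],[[2.5,0,0],0,0],[[2.5,0,0],0,0]])

```text
clock: 9.5
eef_pos: [603.7, 80.3, 69.2]
tool_rot: [2.489, 1.555, -1.85]
force: [-1.6, 1.9, 24.9]
width: 0.2
```

Run:
```python
from h import *
import time
show()
for i in range(3): eyes.get_image('top')
s=status.read_state(); print(s['clock'],s['force'],s['eef_pos'])
if 10<s['force'][2]<60: print(ctrl.finish_job())
```

```text
t 9.5 pos [603.7  80.3  69.2] jig [-56.7   0.3  69.2] F [-1.6  1.9 24.9] w 0.2
[[-0.004 -0.931 -0.365]
 [-0.015 -0.365  0.931]
 [-1.     0.01  -0.013]]
jaw axis in jig deg 0.3
9.65 [-1.08308244  1.02901085 25.04928363] [603.70177954  80.30168117  69.19231545]
the job is handed in; nothing more can be done
None
```

I pushed the tray home with the shut fingertips. I then followed the lid's arc down with the fingertips on its pad and handed in at 9.65 s, still pressing with a steady 25 N.

- **Tray:** after the push, its front face measured 101 mm in front of the jig's origin (100 expected at home). The lid was still up, and the push force had levelled off at about 9 N against the stop.
- **Lid:** its top face measured level at 65–67 mm (67 expected). The fingertips were on the pad at 69–70 mm (70 expected).
- **Board and bystanders:** the fingers stayed clear of the board, and the side view showed it flat in its nest before the lid closed. The screwdriver and meter look unmoved in the side views, as does the jar where it is in view. I did not measure any of their positions again after the start.
- **Force spike:** the force reached 44 N for a moment when the lid hit its stop, and I eased it off straight away. It was the fingertips on the pad, well under the 120 N wrist limit. The 40 N limit is stated for the arm and gripper body.
- **Not checked:** I did not look at the board again under the shut lid.

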